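# Reverse the ratchet of a carton clamp and clamp a glued carton

### The job

The ratchet handle of the carton clamp is set to loosen: flip its direction lever over to tighten, then check by swinging the handle nearly all the way back (the loosening way) that it now free-wheels without moving the jaw. Then work the handle to and fro until the jaw presses the freshly glued carton firmly against the fence, without crushing the carton, let go and leave the lever on tighten; do not disturb the bottle, the tape roll or the cup.

Things in the scene. Friction and masses are not known exactly. Their poses are not given: they have to be found in the camera images.
- clamp: Grey steel bench clamp, fixed: bed plate 360 x 150 x 12 mm (x = -80 to +280) with a square gear housing 100 x 100 mm, 72 mm high. Origin: on the bench under the vertical axis of the ratchet head. x: the way the jaw tightens (away from the robot within 0.2 rad), y: left, z up. A dark fence plate 130 mm wide, 58 mm high stands across the bed, its face 191 to 203 mm from the axis, it varies.
- head_axis (a point): Point on the vertical axis of the ratchet head, 115 mm above the bench, just above the steel head (a disc of 82 mm diameter, top at 108 mm).
- handle (a joint): Ratchet handle about the head axis, rad, stops -0.6 and 0.6. At 0 it points along the clamp's +y; positive = clockwise from above = tightening (grip goes to the clamp's +x). 18 teeth: up to 0.35 rad lost motion before it bites. Each rad driven moves the jaw 15 mm; the jaw stays where driven. Set to loosen it hardly swings to the negative side, as the jaw starts fully back.
- grip (a point): Round black upright grip at the handle's end, free to spin on its stud, 26 mm diameter, 109 to 159 mm up; this point: 140 mm up, 150 mm from the head axis. Bar under it 26 mm wide. Sideways force at the grip: free-wheel under 1.5 N; driving the unloaded jaw 3.5 N (2 N standing still); then 1 N more per 0.05 rad as the pad presses. Firm: 5.5 to 8 N; crushed from about 11 N.
- lever (a joint): Direction lever on its upright pivot, rad, positive = clockwise from above, stops -0.35 (loosen) and 0.35 (tighten); past 0.28 is fully over. Stays where left; in the middle nothing drives. Pivot rides on the handle, 52 mm from the head axis, opposite the grip. The pin needs 3.5 N, more than the handle's friction: pushed to tighten, it first swings the free handle to its +0.6 stop, then turns.
- lever_pin (a point): On the upright round steel pin at the direction lever's end: 12 mm diameter, 115 to 145 mm above the bench; this point: 135 mm up, 55 mm from the lever's pivot (at lever 0 the pin points straight away from the grip, 107 mm from the head axis). The flat lever under it is 12 mm wide, top at 115 mm.
- jaw_top (a point): Middle of the top edge of the jaw, an aluminium plate 120 mm wide and 20 mm thick, 72 mm high over the bench, with a black sprung rubber pad in front whose face is 29 mm ahead of this point along the clamp's x (the pad gives up to 8 mm).
- jaw: The jaw with its pad, as a whole. Its origin starts at the clamp's origin and moves with the jaw along the clamp's x. How far it must go for a firm hold is not known beforehand (fence and play differ): feel it at the handle.
- carton: Closed brown cardboard carton with a tape band, 70 mm along x (the clamped way) by 120 mm by 60 mm high, 0.25 to 0.5 kg, standing loose on the bed between pad and fence with some mm of play. Origin: centre of its underside, 12 mm above the bench.
- bottle: Bystander: upright clear water bottle, 64 mm diameter, 190 mm high. Origin: centre of its underside.
- tape_roll: Bystander: roll of packing tape lying flat, 104 mm outer diameter, 48 mm high. Origin: centre of its underside.
- candle_cup: Bystander: small purple cup, 48 mm rim diameter, 45 mm high. Origin: centre of its underside.
Mind the look-alikes: they are no part of the job. Leave any turquoise or yellow look-alike of the carton alone.

How it is judged:
By the outcome, as a careful person would: the job done as asked, in the order asked, and still so for the second after the job is handed in, with the robot touching nothing.
It also fails if it takes over 72 s, if anything falls off the work surface, if the arm or the gripper's body presses on something with over 40 N, if the wrist force passes 120 N, or if a joint passes its speed limit or range.

### The arm

A 7-joint arm with a two-finger parallel gripper is mounted at the origin on the work surface. World frame = base frame: x ahead of the robot, y to its left, z up, the work surface at z = 0. Lengths are in mm, angles in rad, forces in N, time in s.
With the tool pointing down it reaches from about 400 to 850 mm from the base axis. Payload 4.5 kg.
Tool frame: the origin (TCP) lies on the centre line of the jaws, within the pads' length; the fingertips stand 22 mm ahead of it and the grasp point (between the pads) lies 3 mm ahead of it; z points along the fingers, x is the direction in which the jaws open and shut, and the axes are right-handed (so a half turn about z gives the same grasp; the last joint's range is limited). The gripper opens to 85 mm and grips with 20 to 120 N. Pads are 22 mm wide; open, the fingers measure 114 mm over their backs; the gripper's body (76 mm by 85 mm) begins 54 mm behind the grasp point. The pads swing forward as they close: fully open they stand 13 mm farther back than shut.
Start: joints at [1.159, 0.689, -0.195, 1.565, 0.157, 0.902, -0.215], TCP at [269.518, -563.926, 253.317] pointing down, gripper open.
Joint ranges: [-3.01, 3.01], [-0.46, 2.08], [-1.47, 1.51], [0.13, 2.56], [-1, 4.14], [0.04, 2.09], [-2.66, 2.66]. Speed limits (rad/s): [2.57, 2.57, 3.14, 3.14, 3.14, 3.14, 3.14].

### API

Orientations are given as a rotation vector (axis times angle).
In Python, from rig import r gives the robot as it stands.
- The arm moves only by the tool apply_moves, never from a script. Its argument "deltas" is a list of rows, each a list of 2 entries, a list of its own where there are three numbers: the shift along the tool's x, y, z scaled (see below), then the turn about the tool's z scaled (see below). In form: [[[x, y, z], twist], ...]. A call has exactly 10 rows; each row is the pose to reach, as a shift and turn from the pose commanded when the call began, along the tool's axes at that moment; what a row does not reach only later rows make up. The controller multiplies each number of a shift by 500 mm and each number of a turn by 0.5 rad. A row lasts 1/8 s, in which the tool goes at most 62.5 mm and 10.7 degrees, less where a joint would pass 70% of its speed; a pose out of reach is approached as far as the arm can. A call with a number of a shift or a turn outside -1 to 1 is refused whole. A call with a gripper value outside its range is refused whole. "fingers" is the closure, from 0 (fully open) to 1 (shut), set as the call begins (left out, the last holds). The fingers move at their own pace and stop on an object; the grip force is fixed at half the most. Time passes only in rows, so rows that repeat a pose let the fingers close, or fill a call up. It gives the time, the measured TCP pose, the force and the opening at its end, in the units of the state.
- r.read_state(): the state, without advancing time (a new reading comes with each control period).
- r.capture(name): name is "scene" or "top" or "wrist"; returns the picture (384x512x3 uint8, blue, green, red); there is no depth.
- r.camera_info(name): a dict with "mtx" (3x3 intrinsics, pixels), "rvec" (rotation vector, rad) and "tvec" (3), from world to camera coordinates, as OpenCV has them. Camera axes: x right, y down, z forward; pixel columns grow to the right and rows downward; lengths in mm; the calibration is good to about 2 mm. A picture is of the moment at which its call begins: read the wrist's pose just before it. camera_info takes no time and is no camera call; for the wrist camera it gives the pose at the moment of the call.
- r.finish_job(): hands the job in, once; it reports no verdict.
Trained networks look in the newest picture that a camera, given by its name, has taken for a name from the list of things; names that differ only in an ending like _2 or _b are one class to them, and where a whole thing is asked for, a point or a joint stands for the part that bears it (a point fixed in the world has none). Each returns a list of dicts, best first, with "confidence" (0 to 1); they miss things now and then, are a little off and sometimes report something else, mostly with a low value. They report only what shows in the picture. A call takes as long as a camera call. They do not tell look-alikes from the thing itself.
- r.recognise(camera, query): "xyz" ([x, y, z] in mm, in world coordinates, good to about 4 mm: the middle of the surface that is visible of it).
- r.landmark_of(camera, query): "xyz" ([x, y, z] in mm, in world coordinates, good to about 4 mm: a listed point, or the origin of a listed thing).
The state is a dict: "clock": time; "joint_positions": joint angles; "qvel": joint speeds; "tau": joint torques, N m; "eef_pos": TCP position; "orientation": TCP orientation; "ft_force": force on the tool from outside, world axes, zero at the start; "ft_torque": the same for the moment, N m; "finger_gap": opening from 0.0 (shut) to 1.0 (fully open).
Only numpy, scipy, OpenCV 4.12 (cv2) and the standard library are available. Lean on these libraries where they do the work, as an engineer would, in place of code of your own. Each camera call takes 0.05 s, during which the arm holds its last target.

## Working session

There is one attempt and no reset: what is moved stays moved. The work goes in short steps, Python scripts to look and compute and a tool call to move; the robot and the scene stay as the last step left them, time stands still between calls to the robot, and variables do not carry over. Pictures are saved under pics/ and viewed, and the job is handed in when it is done.

Besides the shell and the picture viewer there is one more tool, called after "Call:" by a JSON object that holds its "fn" and its "kwargs". apply_moves: Moves the arm, as the interface text tells. Shifts and turns lie within -1 to 1; 1 stands for 500 mm of shift or 0.5 rad of turn. Its arguments: {"type":"object","properties":{"deltas":{"type":"array","items":{"type":"array"}},"fingers":{"type":"number"}},"required":["deltas"]}

```bash
ls; mkdir -p pics; python3 - <<'E'
from rig import r
import cv2
s=r.read_state()
print({k:(v if not hasattr(v,'round') else v) for k,v in s.items()})
for c in ("scene","top"):
    cv2.imwrite(f"pics/{c}0.png",r.capture(c))
    for q in ("head_axis","grip","lever_pin","jaw_top","clamp","carton","bottle","tape_roll","candle_cup"):
        try: print(c,q,[( [round(float(a)) for a in d['xyz']],round(d['confidence'],2)) for d in r.landmark_of(c,q)])
        except Exception as e: print(c,q,e)
E
```

```text
pics
{'clock': 0.0, 'joint_positions': array([ 1.15882673,  0.68997289, -0.19453852,  1.56637601,  0.15730031,
        0.9025076 , -0.21511529]), 'qvel': array([ 0.00158429, -0.00084282,  0.00092767, -0.00031009, -0.00165192,
       -0.00125351, -0.00131167]), 'tau': array([ 6.75733372e-04, -5.39606380e+01, -1.26709823e+00, -1.58545142e+01,
        8.87719769e-03,  9.57212207e-03,  1.92125134e-05]), 'eef_pos': array([ 269.16726508, -563.37473487,  252.4830425 ]), 'orientation': array([-2.65685144e+00,  1.67485774e+00,  2.58307919e-03]), 'ft_force': array([ 0.59714207, -0.0514469 , -0.69611453]), 'ft_torque': array([-0.02172243, -0.0178897 , -0.00877112]), 'finger_gap': 1.0033145852123946}
scene head_axis [([533, 47, 111], 0.9)]
scene grip [([530, 200, 138], 0.67), ([534, 50, -2], 0.47)]
scene lever_pin [([555, -56, 135], 0.63)]
scene jaw_top [([618, 62, 73], 0.9)]
scene clamp [([537, 49, -2], 0.9)]
scene carton [([683, 64, 13], 0.95), ([582, -138, -5], 0.91), ([758, -144, -1], 0.69), ([648, 269, 1], 0.57)]
scene bottle [([516, 366, 2], 0.59), ([618, 61, 68], 0.23)]
scene tape_roll [([608, -376, -4], 0.57), ([615, 62, 70], 0.2)]
scene candle_cup [([430, -379, 2], 0.82), ([516, 365, 4], 0.46)]
top head_axis [([536, 48, 113], 0.79)]
top grip [([530, 194, 141], 0.85), ([537, 49, 115], 0.35)]
top lever_pin [([554, -58, 131], 0.66)]
top jaw_top [([618, 61, 69], 0.64)]
top clamp [([537, 50, 0], 0.67)]
top carton [([582, -140, 2], 0.98), ([760, -147, -2], 0.83), ([687, 64, 12], 0.81)]
top bottle [([520, 362, 0], 0.64)]
top tape_roll [([611, -380, 2], 0.68)]
top candle_cup [([435, -379, 4], 0.6), ([617, 60, 71], 0.57), ([525, 363, 0], 0.41)]
```

View pics/scene0.png

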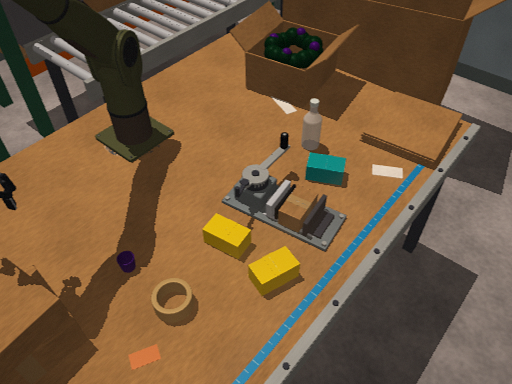

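View pics/top0.png

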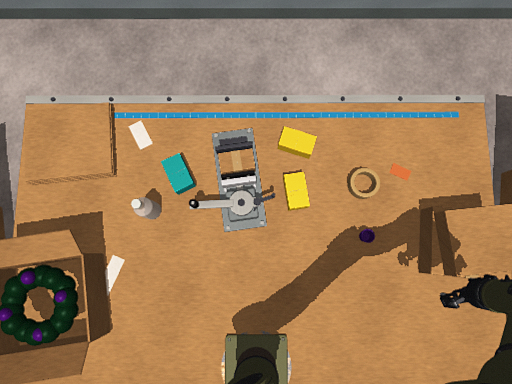

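The scene picture shows the clamp at about (270,190): the head disc at (257,175), the black grip at (284,140) and the carton on the bed at (295,207). The yellow boxes at (227,235) and (274,270) and the turquoise one at (325,168) are look-alikes, because they don't stand on the clamp bed. The bottle, tape roll and cup are all well clear.

Next I'll fit the geometry and plan the approach.

```bash
cat > hp.py <<'E'
from rig import r
import numpy as np, cv2, json
from scipy.optimize import least_squares
from scipy.spatial.transform import Rotation as R
def u(t): return np.array([np.cos(t),np.sin(t)])
def grip(c,a,h): return c+150*u(np.pi/2+a-h)
def pin(c,a,h,l):
    g=np.pi/2+a-h
    return c-52*u(g)+55*u(g+np.pi-l)
def pose():
    s=r.read_state(); M=R.from_rotvec(s['orientation']).as_matrix()
    return s,s['eef_pos'],M,np.arctan2(M[1,0],M[0,0])
def row(p0,M,th0,p,th):
    d=M.T@(np.array(p)-p0)/500
    t=-(th-th0); t=(t+np.pi)%(2*np.pi)-np.pi
    return [round(x,3) for x in d.tolist()]+[round(t/0.5,3)]
def lm(cam,q,near=None,rad=60):
    L=r.landmark_of(cam,q)
    for d in L:
        if near is None or np.linalg.norm(np.array(d['xyz'])[:2]-near)<rad: return np.array(d['xyz'])
    return None
E
python3 - <<'E'
from hp import *
obs=[]
near=dict(head_axis=(535,48),grip=(530,197),lever_pin=(554,-57),jaw_top=(618,61),carton=(685,64),clamp=(537,49))
for k in range(2):
  for cam in ("scene","top"):
    r.capture(cam)
    for q in near:
        v=lm(cam,q,np.array(near[q]),25)
        if v is not None: obs.append((q,v[:2]))
def f(x):
    c=x[:2];a=x[2];h=x[3];l=x[4];jx=x[5];cx=x[6];cy=x[7]
    out=[]
    for q,v in obs:
        if q in('head_axis','clamp'): m=c
        elif q=='grip': m=grip(c,a,h)
        elif q=='lever_pin': m=pin(c,a,h,l)
        elif q=='jaw_top': m=c+jx*u(a)
        else: m=c+cx*u(a)
        out+=list(v-m)
    out+=[(l+0.35)*100]
    return out
s=least_squares(f,[535,48,.1,.05,-.35,82,148,0],loss='soft_l1',f_scale=4)
print(s.x.round(3), np.std(s.fun))
c=s.x[:2];a,h,l=s.x[2:5]
json.dump(s.x.tolist(),open('fit.json','w'))
for q in near: print(q,np.mean([v for k,v in obs if k==q],0).round(1))
print('pin',pin(c,a,h,l),'grip',grip(c,a,h))
for hh,ll in ((h,-.35),(.3,-.35),(.6,-.35),(.6,0),(.6,.35)): print(hh,ll,pin(c,a,hh,ll).round(1))
S,p0,M,th=pose(); print(S['clock'],th,p0)
P=pin(c,a,h,l)
print(row(p0,M,th,[P[0]-5,P[1],252],-0.1))
E
```

```text
[ 5.35213e+02  4.67380e+01  1.27000e-01  9.00000e-02 -3.23000e-01
  8.36460e+01  1.48885e+02  0.00000e+00] 2.239279471606911
head_axis [535.6  47.8]
grip [528.9 194.1]
lever_pin [555.8 -58.4]
jaw_top [618.   59.2]
carton [683.   64.8]
clamp [536.2  48. ]
pin [556.57461202 -56.68949281] grip [529.55339267 196.63168624]
0.0897393869283408 -0.35 [558.  -56.1]
0.3 -0.35 [536.  -58.6]
0.6 -0.35 [504.8 -54.2]
0.6 0 [486.5 -48.5]
0.6 0.35 [471.2 -37. ]
2.4 -1.1249833401691216 [ 269.50549522 -563.94318115  253.33302613]
[-0.672, -0.946, 0.003, np.float64(-2.05)]
```

Call:
{"fn": "apply_moves", "kwargs": {"deltas": [[[-0.67, -0.945, 0.05], -1], [[-0.67, -0.945, 0.05], -1], [[-0.67, -0.945, 0.05], -1], [[-0.67, -0.945, 0.05], -1], [[-0.67, -0.945, 0.05], -1], [[-0.67, -0.945, 0.05], -1], [[-0.67, -0.945, 0.05], -1], [[-0.67, -0.945, 0.05], -1], [[-0.67, -0.945, 0.05], -1], [[-0.67, -0.945, 0.05], -1]], "fingers": 0.45}}

```text
clock: 3.65
eef_pos: [553.5, -52.1, 228.5]
orientation: [-2.989, 0.953, -0.002]
ft_force: [0.2, -0.1, -1.4]
finger_gap: 0.546
```

```bash
python3 - <<'E'
from hp import *
S,p0,M,th=pose(); print(S['clock'],th,p0,S['ft_force'],S['finger_gap'],S['joint_positions'].round(2))
cv2.imwrite('pics/w1.png',r.capture('wrist'))
for q in('lever_pin','head_axis','grip'): print(q,[(d['xyz'],d['confidence']) for d in r.landmark_of('wrist',q)])
E
```

```text
3.65 -0.6174151213597127 [553.50713414 -52.09377996 228.48803324] [ 0.15071342 -0.09699826 -1.36096778] 0.546002153428673 [ 0.17  0.64 -0.26  1.8   0.23  0.73 -0.83]
lever_pin [([553.3, -58.7, 135.9], 0.97)]
head_axis [([534.4, 46.5, 113.0], 0.97)]
grip []
```

View pics/w1.png

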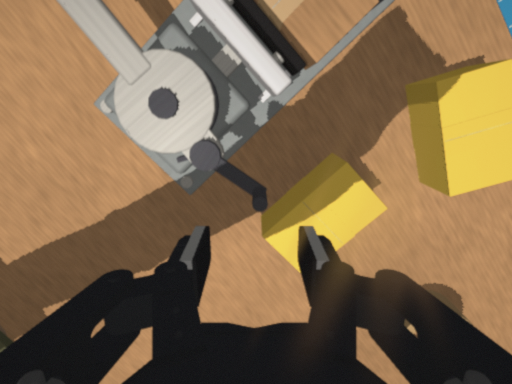

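The wrist picture shows the pin at pixel (260,200), the lever pivot at (205,153) and the head at (165,103). That agrees with the fit.

```bash
python3 - <<'E'
from hp import *
S,p0,M,th=pose()
print(row(p0,M,th,[549,-58,228],-0.12));print(row(p0,M,th,[549,-58,140],-0.12))
E
```

```text
[-0.005, -0.001, 0.0, np.float64(-1.014)]
[-0.005, -0.002, 0.176, np.float64(-1.014)]
```

Call:
{"fn": "apply_moves", "kwargs": {"deltas": [[[-0.005, -0.002, 0.0], -0.5], [[-0.005, -0.002, 0.0], -1], [[-0.005, -0.002, 0.03], -1], [[-0.005, -0.002, 0.08], -1], [[-0.005, -0.002, 0.12], -1], [[-0.005, -0.002, 0.15], -1], [[-0.005, -0.002, 0.17], -1], [[-0.005, -0.002, 0.176], -1], [[-0.005, -0.002, 0.176], -1], [[-0.005, -0.002, 0.176], -1]]}}

```text
clock: 5.1
eef_pos: [550.4, -55.6, 140.8]
orientation: [3.135, -0.196, 0.002]
ft_force: [0.6, 0.4, -0.3]
finger_gap: 0.552
```

```bash
python3 - <<'E'
from hp import *
S,p0,M,th=pose(); print(S['clock'],th,p0,S['ft_force'],S['finger_gap'])
cv2.imwrite('pics/w2.png',r.capture('wrist'))
print([(d['xyz'],d['confidence']) for d in r.landmark_of('wrist','lever_pin')])
E
```

```text
5.1 -0.12488112342783761 [550.3606664  -55.5999109  140.84878264] [ 0.64840755  0.37781264 -0.26671455] 0.5524802019374137
[([552.7, -58.2, 136.4], 0.73)]
```

View pics/w2.png

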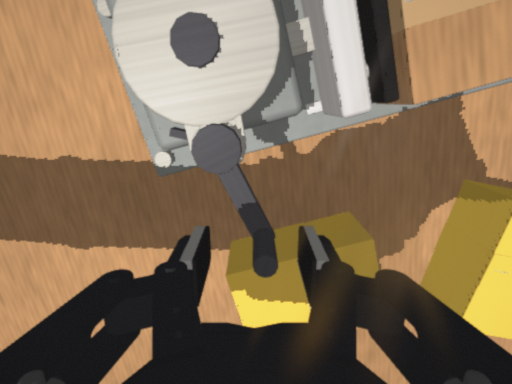

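The pin, at (265,262), stands between the fingers. Now I'll narrow the cage and sweep towards the robot.

```bash
cat > plan1.py <<'E'
from hp import *
c=np.array([535.3,47.3]);a=.127
S,p0,M,th=pose()
def tc(h,l,t):
    q=pin(c,a,h,l)-4*u(t); return [q[0],q[1],140]
E
python3 - <<'E'
from plan1 import *
for h,l,t in ((.12,-.35,-.12),(.12,-.35,-.12),(.2,-.35,-.12),(.3,-.35,-.15),(.4,-.35,-.2),(.5,-.35,-.2),(.58,-.35,-.2),(.6,-.3,-.2),(.6,-.2,-.25),(.6,-.1,-.3)):
    print(row(p0,M,th,tc(h,l,t),t))
E
```

```text
[0.001, 0.0, 0.002, np.float64(-0.01)]
[0.001, 0.0, 0.002, np.float64(-0.01)]
[-0.015, 0.005, 0.001, np.float64(-0.01)]
[-0.036, 0.008, 0.001, np.float64(0.05)]
[-0.057, 0.009, 0.001, np.float64(0.15)]
[-0.078, 0.009, 0.001, np.float64(0.15)]
[-0.094, 0.007, 0.001, np.float64(0.15)]
[-0.104, 0.007, 0.001, np.float64(0.15)]
[-0.115, 0.005, 0.001, np.float64(0.25)]
[-0.126, 0.002, 0.001, np.float64(0.35)]
```

Call:
{"fn": "apply_moves", "kwargs": {"deltas": [[[0.0, 0.0, 0.001], 0], [[0.0, 0.0, 0.001], 0], [[0.0, 0.002, 0.001], 0], [[-0.015, 0.005, 0.001], 0], [[-0.036, 0.008, 0.001], 0.05], [[-0.057, 0.009, 0.001], 0.15], [[-0.078, 0.009, 0.001], 0.15], [[-0.094, 0.007, 0.001], 0.15], [[-0.104, 0.007, 0.001], 0.15], [[-0.115, 0.005, 0.001], 0.25]], "fingers": 0.76}}

```text
clock: 6.45
eef_pos: [493.6, -51.2, 139.9]
orientation: [-3.116, 0.394, -0.004]
ft_force: [4.1, -2.4, -3.6]
finger_gap: 0.239
```

```bash
python3 - <<'E'
from plan1 import *
print(S['clock'],th,p0,S['ft_force'],S['finger_gap'])
cv2.imwrite('pics/w3.png',r.capture('wrist'))
print([(d['xyz'],d['confidence']) for d in r.landmark_of('wrist','lever_pin')])
for h,l,t in ((.6,-.1,-.3),(.6,.0,-.4),(.6,.1,-.5),(.6,.2,-.6),(.6,.3,-.7),(.6,.33,-.7),(.6,.35,-.7)):
    print(row(p0,M,th,tc(h,l,t),t))
E
```

```text
6.45 -0.25146021369303473 [493.55911644 -51.21707168 139.93816262] [ 4.063414   -2.39872427 -3.5948358 ] 0.2388800974498458
[([496.4, -54.0, 134.5], 0.89)]
[-0.012, -0.001, -0.0, np.float64(0.097)]
[-0.023, -0.004, -0.0, np.float64(0.297)]
[-0.034, -0.008, -0.0, np.float64(0.497)]
[-0.044, -0.013, -0.0, np.float64(0.697)]
[-0.053, -0.018, -0.0, np.float64(0.897)]
[-0.056, -0.02, -0.0, np.float64(0.897)]
[-0.058, -0.021, -0.0, np.float64(0.897)]
```

View pics/w3.png

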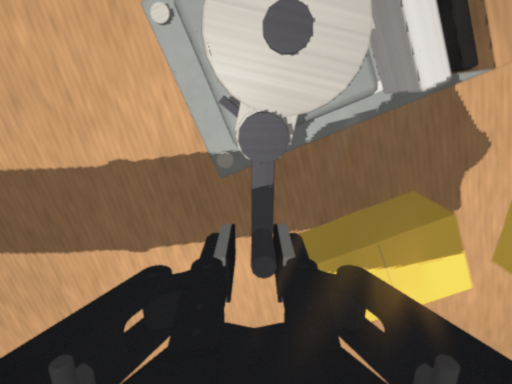

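The pin at (263,262) is held in the cage. The force of about 4.7 N means the lever has started to turn, so I'll continue to the tighten side.

Call:
{"fn": "apply_moves", "kwargs": {"deltas": [[[-0.006, -0.001, 0], 0.05], [[-0.012, -0.001, 0], 0.1], [[-0.018, -0.002, 0], 0.2], [[-0.023, -0.004, 0], 0.3], [[-0.029, -0.006, 0], 0.4], [[-0.034, -0.008, 0], 0.5], [[-0.044, -0.013, 0], 0.7], [[-0.053, -0.018, 0], 0.9], [[-0.056, -0.02, 0], 0.9], [[-0.056, -0.02, 0], 0.9]]}}

```text
clock: 7.8
eef_pos: [468.6, -34.7, 139.9]
orientation: [2.951, -1.078, 0.003]
ft_force: [3.9, -4.1, -0.2]
finger_gap: 0.239
```

```bash
python3 - <<'E'
from plan1 import *
print(S['clock'],th,p0,S['ft_force'],S['finger_gap'])
print('pin est',p0[:2]+4*u(th), 'targets',pin(c,a,.6,.28),pin(c,a,.6,.35))
cv2.imwrite('pics/w4.png',r.capture('wrist'))
for q in('lever_pin','head_axis'): print(q,[(d['xyz'],d['confidence']) for d in r.landmark_of('wrist',q)])
cv2.imwrite('pics/t4.png',cv2.resize(r.capture('top')[120:250,150:320],None,fx=4,fy=4))
for q in('grip','lever_pin','head_axis'): print(q,[(d['xyz'],d['confidence']) for d in r.landmark_of('top',q)])
E
```

```text
7.8 -0.7003104942687607 [468.56547054 -34.74532668 139.85762991] [ 3.88406424 -4.09073774 -0.17187621] 0.23935485715370752
pin est [471.62403903 -37.32314723] targets [474.00024311 -39.12092867] [471.28552868 -36.39205088]
lever_pin [([471.4, -38.9, 134.4], 0.94), ([533.3, 46.7, 1.0], 0.71)]
head_axis [([534.8, 46.7, 112.2], 0.92)]
grip [([603.1, 177.4, 141.3], 0.97), ([538.0, 43.4, 114.7], 0.43)]
lever_pin [([611.4, -378.0, 4.4], 0.19)]
head_axis [([537.4, 45.4, 113.3], 0.77)]
```

View pics/w4.png

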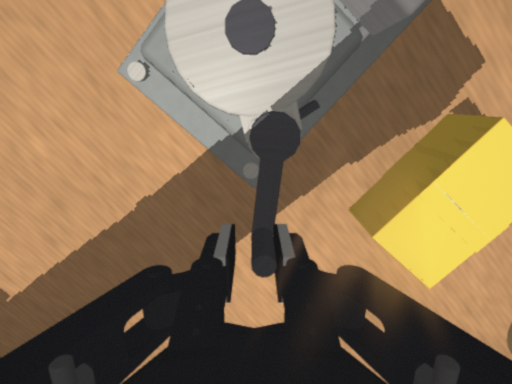

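View pics/t4.png

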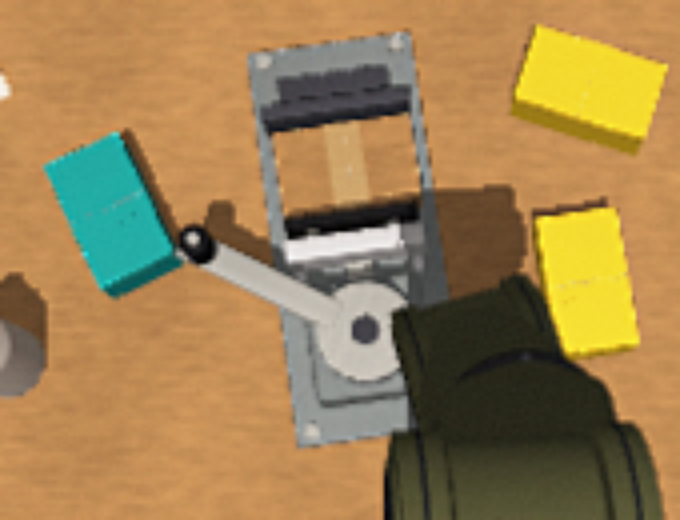

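Call:
{"fn": "apply_moves", "kwargs": {"deltas": [[[-0.002, 0, 0], 0], [[-0.004, 0, 0], 0], [[-0.006, 0, 0], 0], [[-0.008, -0.001, 0], 0], [[-0.008, -0.001, 0], 0], [[-0.008, -0.001, 0], 0], [[-0.008, -0.001, 0], 0], [[-0.008, -0.001, 0], 0], [[-0.008, -0.001, 0], 0], [[-0.008, -0.001, 0], 0]]}}

```text
clock: 9.4
eef_pos: [468.3, -34.4, 140.0]
orientation: [2.948, -1.082, 0.01]
ft_force: [7.9, -10.8, -5.4]
finger_gap: 0.237
```

```bash
python3 - <<'E'
from plan1 import *
print(S['clock'],th,p0,S['ft_force'],S['finger_gap'])
print('pin est',p0[:2]+4*u(th), 'targets',pin(c,a,.6,.28),pin(c,a,.6,.35))
r.capture('wrist')
for q in('lever_pin','head_axis'): print(q,[(d['xyz'],d['confidence']) for d in r.landmark_of('wrist',q)])
E
```

```text
9.4 -0.7037010009603124 [468.30825905 -34.35053019 139.96141309] [  7.87658956 -10.79348542  -5.3801761 ] 0.23692584606407305
pin est [471.35806987 -36.93870599] targets [474.00024311 -39.12092867] [471.28552868 -36.39205088]
lever_pin [([470.5, -34.9, 135.6], 0.64)]
head_axis [([535.5, 47.3, 112.2], 0.92)]
```

The lever is on its tighten stop: the force rose to 13 N with no further motion. Now I'll back off, lift and go to the grip.

```bash
python3 - <<'E'
from plan1 import *
for cam in('top','scene'):
    r.capture(cam)
    for q in('grip','jaw_top'): print(cam,q,[(d['xyz'],d['confidence']) for d in r.landmark_of(cam,q)][:1])
print(grip(c,a,.6))
t=-.47
g=grip(c,a,.6)-3*u(t)
p=p0+np.r_[-4*u(th),0]  # commanded
print(row(p,M,th,[g[0],g[1],210],t))
E
```

```text
top grip [([603.7, 177.7, 143.7], 0.84)]
top jaw_top [([617.2, 60.0, 72.0], 0.63)]
scene grip [([602.3, 182.3, 137.6], 0.89)]
scene jaw_top [([616.0, 59.7, 71.1], 0.93)]
[603.63384224 180.8308429 ]
[-0.069, -0.502, -0.14, np.float64(-0.467)]
```

Call:
{"fn": "apply_moves", "kwargs": {"deltas": [[[0.016, 0.0, 0], 0], [[0.016, 0.0, 0], 0], [[0.016, 0, -0.07], 0], [[0.016, 0, -0.14], 0], [[0.0, -0.1, -0.14], -0.1], [[-0.02, -0.22, -0.14], -0.3], [[-0.05, -0.34, -0.14], -0.45], [[-0.069, -0.46, -0.14], -0.47], [[-0.069, -0.502, -0.14], -0.47], [[-0.069, -0.502, -0.14], -0.47]]}}

```text
clock: 11.1
eef_pos: [599.2, 185.6, 209.0]
orientation: [-3.058, 0.717, 0.004]
ft_force: [-0.4, -1.2, -0.5]
finger_gap: 0.239
```

```bash
python3 - <<'E'
from plan1 import *
cv2.imwrite('pics/w5.png',r.capture('wrist'))
for q in('lever_pin','head_axis','grip','jaw_top'): print(q,[(d['xyz'],d['confidence']) for d in r.landmark_of('wrist',q)][:1])
S,p0,M,th=pose()
print(S['clock'],th,p0,S['ft_force'],S['finger_gap'])
t=-.47
g=grip(c,a,.6)-3*u(t)
print(row(p0,M,th,[g[0],g[1],140],t))
E
```

```text
lever_pin [([615.8, 63.4, 68.4], 0.29)]
head_axis []
grip [([601.6, 179.5, 141.8], 0.94)]
jaw_top [([616.4, 62.7, 69.2], 0.93)]
11.35 -0.4665028947065959 [599.68643444 181.0638297  209.69539896] [-0.36760323  0.15236658 -0.16405954] 0.23935110344148722
[0.001, -0.003, 0.139, np.float64(0.007)]
```

View pics/w5.png

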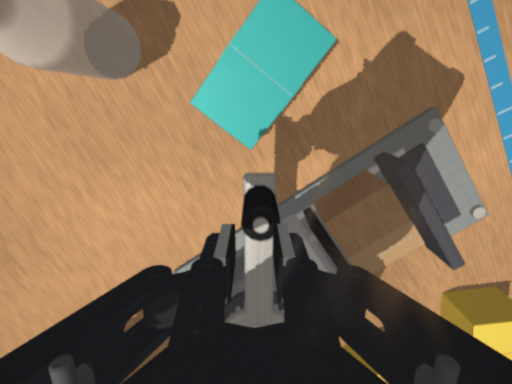

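The grip top is at (260,225) in the wrist picture, between the fingers. I'll open them and descend around it, then narrow the cage.

Call:
{"fn": "apply_moves", "kwargs": {"deltas": [[[0, -0.002, 0.0], 0], [[0, -0.002, 0.0], 0], [[0, -0.002, 0.0], 0], [[0, -0.002, 0.04], 0], [[0, -0.002, 0.08], 0], [[0, -0.002, 0.11], 0], [[0, -0.002, 0.13], 0], [[0, -0.002, 0.139], 0], [[0, -0.002, 0.139], 0], [[0, -0.002, 0.139], 0]], "fingers": 0.4}}

```text
clock: 12.6
eef_pos: [601.3, 183.8, 140.8]
orientation: [-3.056, 0.724, -0.002]
ft_force: [-0.6, 0.2, 0.8]
finger_gap: 0.6
```

```bash
cat > plan2.py <<'E'
from hp import *
import sys
# rows for cage on grip; h list; off = tcp offset along tool x relative to grip centre
def plan(hs,off,c=np.array([535.3,47.3]),a=.127,z=140):
    S,p0,M,th=pose()
    for h in hs:
        t=a-h
        g=grip(c,a,h)+off*u(t)
        print(round(h,2),row(p0,M,th,[g[0],g[1],z],t))
def info(c=np.array([535.3,47.3]),a=.127):
    S,p0,M,th=pose()
    F=S['ft_force'];d=p0[:2]-c
    print('t',S['clock'],'p',p0.round(1),'th',round(th,3),'Ftan',round(F[:2]@u(th),2),'Frad',round(F[:2]@u(th+np.pi/2),2),'Fz',round(F[2],1),'gap',round(S['finger_gap'],3),'h_tcp',round(np.pi/2+a-np.arctan2(d[1],d[0]),3),'rad',round(np.hypot(*d),1))
E
python3 - <<'E'
from plan2 import *
info()
cv2.imwrite('pics/w6.png',r.capture('wrist'))
plan([.6,.55,.5,.4,.3,.2,.1,0,-.1,-.2],-2)
E
```

```text
t 12.6 p [601.3 183.8 140.8] th -0.465 Ftan -0.61 Frad -0.07 Fz 0.8 gap 0.6 h_tcp 0.577 rad 151.7
0.6 [0.003, 0.003, 0.002, np.float64(0.016)]
0.55 [-0.012, 0.004, 0.002, np.float64(-0.084)]
0.5 [-0.027, 0.005, 0.002, np.float64(-0.184)]
0.4 [-0.057, 0.01, 0.002, np.float64(-0.384)]
0.3 [-0.086, 0.017, 0.002, np.float64(-0.584)]
0.2 [-0.114, 0.028, 0.002, np.float64(-0.784)]
0.1 [-0.141, 0.041, 0.002, np.float64(-0.984)]
0 [-0.166, 0.057, 0.002, np.float64(-1.184)]
-0.1 [-0.19, 0.075, 0.002, np.float64(-1.384)]
-0.2 [-0.212, 0.095, 0.001, np.float64(-1.584)]
```

View pics/w6.png

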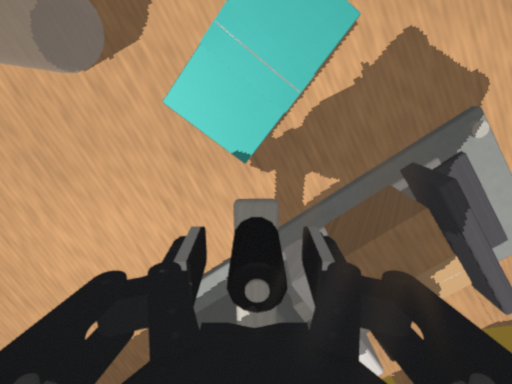

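The grip at (257,290) is centred between the fingers. I'll narrow the cage and start the swing back.

Call:
{"fn": "apply_moves", "kwargs": {"deltas": [[[0, 0.003, 0.001], 0], [[0, 0.003, 0.001], 0], [[-0.012, 0.004, 0.001], -0.08], [[-0.027, 0.005, 0.001], -0.18], [[-0.042, 0.008, 0.001], -0.28], [[-0.057, 0.01, 0.001], -0.38], [[-0.086, 0.017, 0.001], -0.58], [[-0.114, 0.028, 0.001], -0.78], [[-0.141, 0.041, 0.001], -0.98], [[-0.141, 0.041, 0.001], -0.98]], "fingers": 0.64}}

```text
clock: 13.9
eef_pos: [527.1, 197.2, 139.7]
orientation: [3.141, 0.042, -0.003]
ft_force: [0.5, 0.8, 0.2]
finger_gap: 0.36
```

```bash
python3 - <<'E'
from plan2 import *
info()
plan([.1,.0,-.1,-.2,-.3,-.4,-.45,-.5,-.55],-2)
E
```

```text
t 13.9 p [527.1 197.2 139.7] th 0.027 Ftan 0.56 Frad 0.75 Fz 0.2 gap 0.36 h_tcp 0.072 rad 150.1
0.1 [0.004, 0.0, -0.001, np.float64(-0.0)]
0.0 [-0.026, 0.002, -0.001, np.float64(-0.2)]
-0.1 [-0.055, 0.007, -0.0, np.float64(-0.4)]
-0.2 [-0.084, 0.015, -0.0, np.float64(-0.6)]
-0.3 [-0.112, 0.025, -0.0, np.float64(-0.8)]
-0.4 [-0.139, 0.039, -0.0, np.float64(-1.0)]
-0.45 [-0.152, 0.047, -0.0, np.float64(-1.1)]
-0.5 [-0.164, 0.055, -0.0, np.float64(-1.2)]
-0.55 [-0.176, 0.064, -0.0, np.float64(-1.3)]
```

Call:
{"fn": "apply_moves", "kwargs": {"deltas": [[[-0.026, 0.002, 0], -0.2], [[-0.055, 0.007, 0], -0.4], [[-0.084, 0.015, 0], -0.6], [[-0.112, 0.025, 0], -0.8], [[-0.139, 0.039, 0], -1], [[-0.152, 0.047, 0], -1], [[-0.164, 0.055, 0], -1], [[-0.174, 0.062, 0], -1], [[-0.174, 0.062, 0], -1], [[-0.174, 0.062, 0], -1]]}}

```text
clock: 15.15
eef_pos: [442.7, 163.8, 139.8]
orientation: [3.034, 0.815, 0.0]
ft_force: [-0.1, 0.2, 0.1]
finger_gap: 0.362
```

```bash
python3 - <<'E'
from plan2 import *
info()
J=[]
for cam in('top','scene'):
    im=r.capture(cam)
    if cam=='top': cv2.imwrite('pics/t7.png',cv2.resize(im[120:250,150:320],None,fx=4,fy=4))
    for q in('grip','jaw_top'): print(cam,q,[(d['xyz'],d['confidence']) for d in r.landmark_of(cam,q)][:1])
print(grip(np.array([535.3,47.3]),.127,-.6),grip(np.array([535.3,47.3]),.127,-.55))
E
```

```text
t 15.15 p [442.7 163.8 139.8] th 0.525 Ftan 0.01 Frad 0.25 Fz 0.1 gap 0.362 h_tcp -0.545 rad 148.9
top grip [([526.2, 362.9, -1.1], 0.38)]
top jaw_top [([616.7, 59.7, 73.0], 0.85)]
scene grip [([444.1, 166.6, 139.8], 0.63)]
scene jaw_top [([615.3, 57.2, 72.5], 0.65)]
[435.60533286 159.37574825] [441.33137803 164.21833939]
```

View pics/t7.png

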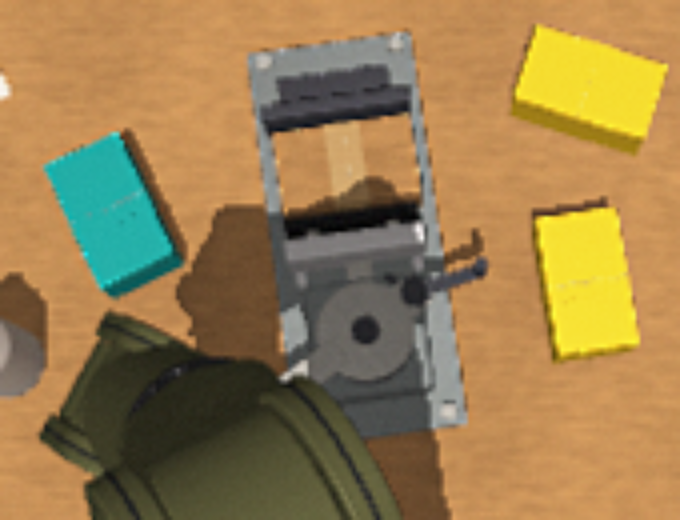

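The free-wheel check passed. The grip force stayed under 1 N, and jaw_top stayed put: (616.7, 59.7) against (617.2, 60.0) before. The top view shows the lever pin at (482,268), on the tighten side. Next I'll go a touch further back and then drive.

```bash
python3 - <<'E'
from plan2 import *
plan([-.59],-2)
plan([-.59,-.55,-.5,-.45,-.4,-.35,-.3,-.25,-.2,-.15,-.1],2.3)
E
```

```text
-0.59 [-0.018, 0.001, -0.001, np.float64(-0.384)]
-0.59 [-0.009, -0.001, -0.001, np.float64(-0.384)]
-0.55 [0.003, -0.003, -0.001, np.float64(-0.304)]
-0.5 [0.018, -0.004, -0.001, np.float64(-0.204)]
-0.45 [0.033, -0.005, -0.001, np.float64(-0.104)]
-0.4 [0.048, -0.005, -0.001, np.float64(-0.004)]
-0.35 [0.063, -0.005, -0.001, np.float64(0.096)]
-0.3 [0.078, -0.003, -0.001, np.float64(0.196)]
-0.25 [0.092, -0.001, -0.001, np.float64(0.296)]
-0.2 [0.107, 0.001, -0.001, np.float64(0.396)]
-0.15 [0.122, 0.005, -0.001, np.float64(0.496)]
-0.1 [0.136, 0.009, -0.001, np.float64(0.596)]
```

Call:
{"fn": "apply_moves", "kwargs": {"deltas": [[[-0.009, 0.001, 0], -0.2], [[-0.018, 0.001, 0], -0.3], [[-0.018, 0.001, 0], -0.3], [[-0.005, -0.002, 0], -0.3], [[0.018, -0.004, 0], -0.2], [[0.048, -0.005, 0], 0], [[0.063, -0.005, 0], 0.1], [[0.078, -0.003, 0], 0.2], [[0.092, -0.001, 0], 0.3], [[0.092, -0.001, 0], 0.3]]}}

```text
clock: 16.7
eef_pos: [482.7, 187.6, 139.7]
orientation: [-3.086, -0.585, -0.001]
ft_force: [-1.4, -0.4, -0.4]
finger_gap: 0.359
```

```bash
python3 - <<'E'
from plan2 import *
info()
r.capture('top'); info()
plan([-.25,-.2,-.15,-.1,-.05,0,.05],2.3)
E
```

```text
t 16.7 p [482.7 187.6 139.7] th 0.374 Ftan -1.44 Frad 0.09 Fz -0.4 gap 0.359 h_tcp -0.232 rad 149.9
t 16.75 p [482.4 187.6 139.7] th 0.375 Ftan -1.88 Frad 0.13 Fz 0.2 gap 0.361 h_tcp -0.233 rad 149.9
-0.25 [-0.0, -0.0, -0.001, np.float64(-0.004)]
-0.2 [0.015, 0.0, -0.001, np.float64(0.096)]
-0.15 [0.03, 0.002, -0.001, np.float64(0.196)]
-0.1 [0.044, 0.004, -0.001, np.float64(0.296)]
-0.05 [0.059, 0.007, -0.001, np.float64(0.396)]
0 [0.074, 0.01, -0.001, np.float64(0.496)]
0.05 [0.088, 0.014, -0.001, np.float64(0.596)]
```

Call:
{"fn": "apply_moves", "kwargs": {"deltas": [[[0.008, 0, 0], 0.05], [[0.015, 0, 0], 0.1], [[0.022, 0.001, 0], 0.15], [[0.03, 0.002, 0], 0.2], [[0.037, 0.003, 0], 0.25], [[0.044, 0.004, 0], 0.3], [[0.052, 0.006, 0], 0.35], [[0.059, 0.007, 0], 0.4], [[0.066, 0.009, 0], 0.45], [[0.074, 0.01, 0], 0.5]]}}

```text
clock: 18.0
eef_pos: [518.5, 196.1, 139.7]
orientation: [3.135, 0.194, -0.0]
ft_force: [-3.2, -0.8, -0.4]
finger_gap: 0.359
```

```bash
python3 - <<'E'
from plan2 import *
info()
im=r.capture('top'); info()
cv2.imwrite('pics/t8.png',cv2.resize(im[120:250,150:320],None,fx=4,fy=4))
for q in('jaw_top','carton'): print(q,[(d['xyz'],d['confidence']) for d in r.landmark_of('top',q)][:3])
r.capture('scene')
for q in('jaw_top','carton'): print(q,[(d['xyz'],d['confidence']) for d in r.landmark_of('scene',q)][:3])
plan([.0,.05,.1,.15,.2,.25,.3],2.3)
info()
E
```

```text
t 18.0 p [518.5 196.1 139.7] th 0.123 Ftan -3.32 Frad -0.44 Fz -0.4 gap 0.359 h_tcp 0.014 rad 149.8
t 18.05 p [519.2 196.4 139.8] th 0.123 Ftan -2.87 Frad 0.26 Fz -2.0 gap 0.358 h_tcp 0.02 rad 150.0
jaw_top [([624.6, 62.0, 71.9], 0.79)]
carton [([755.3, -143.5, -2.4], 0.77), ([646.9, 274.9, -2.1], 0.72), ([687.6, 62.9, 13.4], 0.68)]
jaw_top [([623.0, 59.9, 70.5], 0.77)]
carton [([649.6, 269.1, -1.7], 0.97), ([684.2, 66.9, 14.2], 0.62), ([584.6, -137.8, -4.9], 0.61)]
0.0 [-0.0, -0.0, -0.0, np.float64(-0.004)]
0.05 [0.015, 0.0, -0.0, np.float64(0.096)]
0.1 [0.03, 0.002, -0.0, np.float64(0.196)]
0.15 [0.045, 0.004, -0.0, np.float64(0.296)]
0.2 [0.059, 0.007, -0.0, np.float64(0.396)]
0.25 [0.074, 0.01, -0.0, np.float64(0.496)]
0.3 [0.088, 0.014, -0.0, np.float64(0.596)]
t 18.3 p [518.7 196.3 139.9] th 0.125 Ftan -2.35 Frad -0.0 Fz -1.9 gap 0.363 h_tcp 0.016 rad 149.9
```

View pics/t8.png

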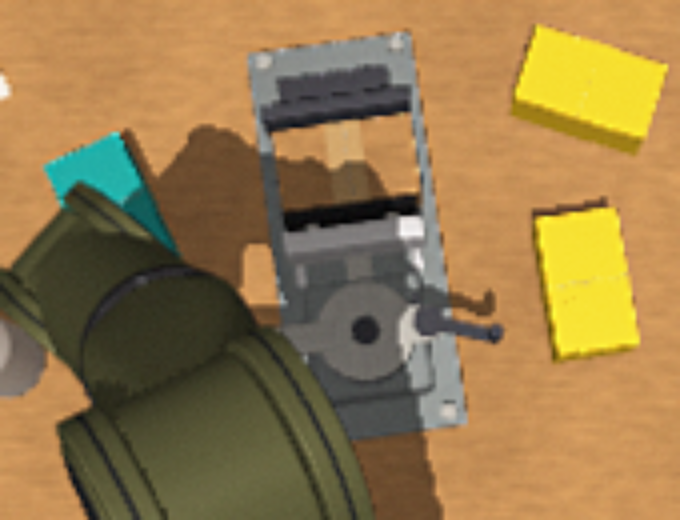

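The jaw has advanced about 7 mm with an unloaded drive force of 3.3 N. Continuing.

Call:
{"fn": "apply_moves", "kwargs": {"deltas": [[[0.008, 0, 0], 0.05], [[0.015, 0, 0], 0.1], [[0.022, 0.001, 0], 0.15], [[0.03, 0.002, 0], 0.2], [[0.037, 0.003, 0], 0.25], [[0.045, 0.004, 0], 0.3], [[0.052, 0.006, 0], 0.35], [[0.059, 0.007, 0], 0.4], [[0.066, 0.009, 0], 0.45], [[0.074, 0.01, 0], 0.5]]}}

```text
clock: 19.55
eef_pos: [555.9, 195.8, 139.8]
orientation: [3.135, -0.199, 0.0]
ft_force: [-4.4, 0.6, 1.4]
finger_gap: 0.356
```

```bash
python3 - <<'E'
from plan2 import *
info()
im=r.capture('top'); info()
for q in('jaw_top','carton'): print(q,[(d['xyz'],d['confidence']) for d in r.landmark_of('top',q)][:3])
plan([.25,.3,.35,.4,.45,.5,.55],2.3)
info()
E
```

```text
t 19.55 p [555.9 195.8 139.8] th -0.127 Ftan -4.42 Frad 0.05 Fz 1.4 gap 0.356 h_tcp 0.265 rad 149.9
t 19.6 p [556.7 195.8 139.9] th -0.128 Ftan -1.93 Frad -0.44 Fz 1.4 gap 0.361 h_tcp 0.27 rad 150.0
jaw_top []
carton [([581.1, -140.6, 2.3], 0.97), ([757.7, -146.1, -0.3], 0.75), ([610.5, -380.1, 5.1], 0.67)]
0.25 [-0.001, 0.0, -0.0, np.float64(-0.005)]
0.3 [0.014, 0.001, -0.0, np.float64(0.095)]
0.35 [0.029, 0.002, -0.0, np.float64(0.195)]
0.4 [0.044, 0.004, -0.0, np.float64(0.295)]
0.45 [0.059, 0.007, -0.0, np.float64(0.395)]
0.5 [0.073, 0.01, -0.0, np.float64(0.495)]
0.55 [0.088, 0.015, -0.0, np.float64(0.595)]
t 19.7 p [556.4 195.8 139.9] th -0.125 Ftan -2.83 Frad 0.04 Fz 0.3 gap 0.361 h_tcp 0.268 rad 150.0
```

Call:
{"fn": "apply_moves", "kwargs": {"deltas": [[[0.007, 0, 0], 0.05], [[0.014, 0.001, 0], 0.1], [[0.021, 0.001, 0], 0.15], [[0.029, 0.002, 0], 0.2], [[0.036, 0.003, 0], 0.25], [[0.044, 0.004, 0], 0.3], [[0.051, 0.006, 0], 0.35], [[0.059, 0.007, 0], 0.4], [[0.066, 0.009, 0], 0.45], [[0.073, 0.01, 0], 0.5]]}}

```text
clock: 20.95
eef_pos: [591.5, 186.2, 139.8]
orientation: [3.086, -0.588, 0.0]
ft_force: [-2.9, 0.9, 2.8]
finger_gap: 0.358
```

```bash
python3 - <<'E'
from plan2 import *
info()
im=r.capture('top'); info()
cv2.imwrite('pics/t9.png',cv2.resize(im[120:250,150:320],None,fx=4,fy=4))
for q in('jaw_top','carton'): print(q,[(d['xyz'],d['confidence']) for d in r.landmark_of('top',q)][:3])
r.capture('scene')
for q in('jaw_top','carton'): print(q,[(d['xyz'],d['confidence']) for d in r.landmark_of('scene',q)][:3])
info()
plan([.5,.45,.4,.3,.2,.1,0],-2.3)
E
```

```text
t 20.95 p [591.5 186.2 139.8] th -0.377 Ftan -2.99 Frad -0.21 Fz 2.8 gap 0.358 h_tcp 0.512 rad 149.9
t 21.0 p [592.1 186.  139.8] th -0.378 Ftan -3.44 Frad 0.52 Fz 0.9 gap 0.364 h_tcp 0.516 rad 149.9
jaw_top [([613.6, -376.1, 1.5], 0.74), ([632.5, 58.7, 72.0], 0.68)]
carton [([757.9, -146.1, -0.9], 0.91), ([692.9, 63.7, 12.3], 0.65), ([582.2, -139.0, 1.6], 0.55)]
jaw_top [([629.0, 61.1, 68.2], 0.79)]
carton [([645.6, 268.4, -0.5], 0.97), ([693.1, 67.8, 14.9], 0.88), ([760.1, -146.3, -0.5], 0.7)]
t 21.25 p [591.6 186.3 139.8] th -0.375 Ftan -2.62 Frad -0.23 Fz 0.8 gap 0.359 h_tcp 0.512 rad 149.9
0.5 [-0.008, -0.0, -0.0, np.float64(-0.004)]
0.45 [-0.023, 0.0, -0.0, np.float64(-0.104)]
0.4 [-0.038, 0.002, -0.0, np.float64(-0.204)]
0.3 [-0.068, 0.007, -0.0, np.float64(-0.404)]
0.2 [-0.097, 0.015, -0.0, np.float64(-0.604)]
0.1 [-0.125, 0.026, -0.0, np.float64(-0.804)]
0 [-0.151, 0.039, -0.0, np.float64(-1.004)]
```

View pics/t9.png

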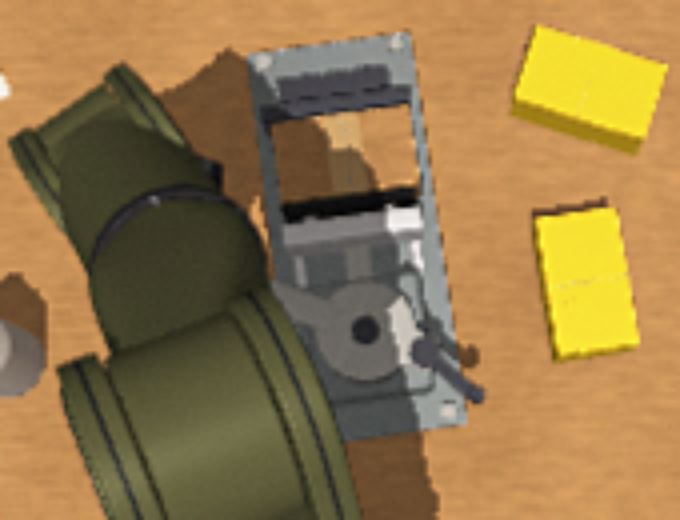

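The jaw has moved about 14 mm and the carton has slid about 8 mm, nearly to the fence. I'm returning the handle for the next stroke.

Call:
{"fn": "apply_moves", "kwargs": {"deltas": [[[-0.008, 0, 0], 0], [[-0.023, 0, 0], -0.1], [[-0.045, 0.003, 0], -0.25], [[-0.068, 0.007, 0], -0.4], [[-0.083, 0.011, 0], -0.5], [[-0.097, 0.015, 0], -0.6], [[-0.111, 0.02, 0], -0.7], [[-0.125, 0.026, 0], -0.8], [[-0.138, 0.032, 0], -0.9], [[-0.151, 0.039, 0], -1]]}}

```text
clock: 22.5
eef_pos: [513.6, 195.8, 139.8]
orientation: [-3.135, -0.201, -0.001]
ft_force: [0.4, -0.1, 0.3]
finger_gap: 0.366
```

```bash
python3 - <<'E'
from plan2 import *
info()
im=r.capture('wrist'); info()
cv2.imwrite('pics/w10.png',im)
plan([0,-.1,-.2,-.3],-2.3)
plan([-.3,-.25,-.2,-.15],2.3)
E
```

```text
t 22.5 p [513.6 195.8 139.8] th 0.128 Ftan 0.34 Frad -0.18 Fz 0.3 gap 0.366 h_tcp -0.018 rad 150.1
t 22.55 p [512.3 195.6 139.7] th 0.13 Ftan -0.92 Frad 0.92 Fz 0.3 gap 0.362 h_tcp -0.027 rad 150.0
0 [0.004, -0.0, -0.001, np.float64(0.006)]
-0.1 [-0.026, 0.002, -0.001, np.float64(-0.194)]
-0.2 [-0.056, 0.007, -0.0, np.float64(-0.394)]
-0.3 [-0.085, 0.014, -0.0, np.float64(-0.594)]
-0.3 [-0.076, 0.012, -0.0, np.float64(-0.594)]
-0.25 [-0.062, 0.008, -0.0, np.float64(-0.494)]
-0.2 [-0.047, 0.005, -0.0, np.float64(-0.394)]
-0.15 [-0.032, 0.003, -0.0, np.float64(-0.294)]
```

View pics/w10.png

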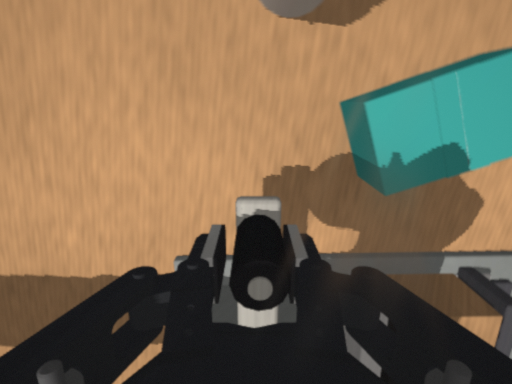

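Call:
{"fn": "apply_moves", "kwargs": {"deltas": [[[-0.026, 0.002, 0], -0.2], [[-0.056, 0.007, 0], -0.4], [[-0.085, 0.014, 0], -0.6], [[-0.092, 0.016, 0], -0.64], [[-0.092, 0.016, 0], -0.64], [[-0.076, 0.012, 0], -0.6], [[-0.062, 0.008, 0], -0.5], [[-0.054, 0.006, 0], -0.45], [[-0.047, 0.005, 0], -0.4], [[-0.047, 0.005, 0], -0.4]]}}

```text
clock: 23.8
eef_pos: [490.6, 190.4, 139.7]
orientation: [3.1, 0.508, -0.001]
ft_force: [-1.9, -1.5, 0.5]
finger_gap: 0.362
```

```bash
python3 - <<'E'
from plan2 import *
info()
r.capture('wrist'); info()
plan([-.2,-.15,-.1,-.05],2.3)
E
```

```text
t 23.8 p [490.6 190.4 139.7] th 0.325 Ftan -2.27 Frad -0.79 Fz 0.5 gap 0.362 h_tcp -0.176 rad 149.9
t 23.85 p [490.6 190.4 139.6] th 0.325 Ftan -2.65 Frad -0.42 Fz 0.3 gap 0.365 h_tcp -0.176 rad 149.9
-0.2 [-0.003, -0.0, -0.001, np.float64(-0.004)]
-0.15 [0.012, 0.0, -0.001, np.float64(0.096)]
-0.1 [0.027, 0.002, -0.001, np.float64(0.196)]
-0.05 [0.042, 0.004, -0.001, np.float64(0.296)]
```

Call:
{"fn": "apply_moves", "kwargs": {"deltas": [[[0.004, 0, 0], 0.02], [[0.008, 0, 0], 0.05], [[0.012, 0, 0], 0.1], [[0.016, 0, 0], 0.12], [[0.02, 0.001, 0], 0.15], [[0.024, 0.002, 0], 0.18], [[0.028, 0.002, 0], 0.2], [[0.032, 0.002, 0], 0.22], [[0.036, 0.003, 0], 0.25], [[0.04, 0.004, 0], 0.28]]}}

```text
clock: 25.1
eef_pos: [510.5, 195.1, 139.7]
orientation: [-3.128, -0.289, 0.0]
ft_force: [-3.3, 0.1, -1.7]
finger_gap: 0.358
```

```bash
cat >> plan2.py <<'E'
def meas(n=4,cam='wrist'):
    info()
    L=[]
    for i in range(n):
        r.capture(cam); S,p0,M,th=pose(); L.append(S['ft_force'][:2]@u(th))
    print('standing',np.round(L,2),'mean',round(-np.mean(L),2)); info()
E
python3 - <<'E'
from plan2 import *
meas()
plan([-.1,-.05,0,.05,.1,.15],2.3)
E
```

```text
t 25.1 p [510.5 195.1 139.7] th 0.184 Ftan -3.24 Frad 0.74 Fz -1.7 gap 0.358 h_tcp -0.039 rad 149.9
standing [-2.3  -2.1  -2.44 -3.11] mean 2.49
t 25.3 p [510.8 195.1 139.8] th 0.185 Ftan -3.11 Frad 0.34 Fz -1.5 gap 0.36 h_tcp -0.037 rad 149.8
-0.1 [-0.014, -0.0, -0.0, np.float64(-0.084)]
-0.05 [0.001, -0.0, -0.0, np.float64(0.016)]
0 [0.016, 0.0, -0.0, np.float64(0.116)]
0.05 [0.031, 0.002, -0.0, np.float64(0.216)]
0.1 [0.045, 0.004, -0.0, np.float64(0.316)]
0.15 [0.06, 0.007, -0.0, np.float64(0.416)]
```

Call:
{"fn": "apply_moves", "kwargs": {"deltas": [[[0.005, 0, 0], 0.03], [[0.01, 0, 0], 0.07], [[0.015, 0, 0], 0.1], [[0.02, 0.001, 0], 0.13], [[0.025, 0.001, 0], 0.16], [[0.029, 0.002, 0], 0.2], [[0.033, 0.002, 0], 0.23], [[0.037, 0.003, 0], 0.26], [[0.041, 0.003, 0], 0.29], [[0.045, 0.004, 0], 0.32]]}}

```text
clock: 26.55
eef_pos: [532.8, 197.2, 139.8]
orientation: [-3.141, -0.038, 0.001]
ft_force: [-5.4, -0.7, -1.3]
finger_gap: 0.359
```

```bash
python3 - <<'E'
from plan2 import *
meas()
plan([.1,.15,.2,.25],2.3)
E
```

```text
t 26.55 p [532.8 197.2 139.8] th 0.024 Ftan -5.39 Frad -0.6 Fz -1.3 gap 0.359 h_tcp 0.111 rad 150.0
standing [-5.07 -3.72 -4.51 -3.84] mean 4.29
t 26.75 p [533.2 197.2 139.8] th 0.025 Ftan -3.84 Frad -0.22 Fz -0.7 gap 0.363 h_tcp 0.113 rad 150.0
0.1 [0.001, -0.0, -0.0, np.float64(-0.004)]
0.15 [0.016, 0.0, -0.0, np.float64(0.096)]
0.2 [0.031, 0.002, -0.0, np.float64(0.196)]
0.25 [0.046, 0.004, -0.0, np.float64(0.296)]
```

The pad is now pressing: 5.4 N moving, 4.3 N standing. I'll take one small step more.

Call:
{"fn": "apply_moves", "kwargs": {"deltas": [[[0.003, 0, 0], 0.02], [[0.006, 0, 0], 0.04], [[0.009, 0, 0], 0.06], [[0.012, 0, 0], 0.08], [[0.015, 0, 0], 0.1], [[0.018, 0, 0], 0.12], [[0.02, 0.001, 0], 0.13], [[0.022, 0.001, 0], 0.15], [[0.024, 0.001, 0], 0.16], [[0.026, 0.001, 0], 0.17]]}}

```text
clock: 28.0
eef_pos: [545.2, 197.0, 139.7]
orientation: [3.14, -0.094, -0.002]
ft_force: [-5.7, 0.8, 1.6]
finger_gap: 0.358
```

```bash
python3 - <<'E'
from plan2 import *
meas(6)
for cam in('top','scene'):
    im=r.capture(cam)
    for q in('jaw_top','carton'): print(q,[(d['xyz'].copy() if hasattr(d['xyz'],'copy') else d['xyz'],d['confidence']) for d in r.landmark_of(cam,q)][:3])
E
```

```text
t 28.0 p [545.2 197.  139.7] th -0.06 Ftan -5.75 Frad 0.47 Fz 1.6 gap 0.358 h_tcp 0.193 rad 150.0
standing [-5.43 -6.11 -6.45 -5.82 -4.57 -5.62] mean 5.67
t 28.3 p [545.3 197.  139.8] th -0.06 Ftan -5.62 Frad 0.07 Fz 0.7 gap 0.357 h_tcp 0.194 rad 150.0
jaw_top [([638.5, 63.9, 71.4], 0.71)]
carton [([700.8, 66.6, 15.0], 0.97), ([584.0, -140.2, 0.6], 0.87), ([757.0, -145.3, 0.2], 0.84)]
jaw_top [([637.9, 62.4, 68.1], 0.83)]
carton [([585.3, -139.1, -3.0], 0.93), ([760.3, -144.9, 0.6], 0.88), ([646.1, 269.2, 0.2], 0.84)]
```

The force is about 7 N moving and 5.7 N standing, so the hold is firm on either reading. Letting go now: back off into the cage slack, then open and lift.

Call:
{"fn": "apply_moves", "kwargs": {"deltas": [[[-0.003, 0, 0], 0], [[-0.006, 0, 0], 0], [[-0.006, 0, 0], 0], [[-0.006, 0, 0], 0], [[-0.006, 0, 0], 0], [[-0.006, 0, 0], 0], [[-0.006, 0, 0], 0], [[-0.006, 0, 0], 0], [[-0.006, 0, 0], 0], [[-0.006, 0, 0], 0]], "fingers": 0.4}}

```text
clock: 29.85
eef_pos: [543.0, 197.1, 139.8]
orientation: [3.14, -0.094, 0.0]
ft_force: [-0.6, -0.2, 0.6]
finger_gap: 0.601
```

Call:
{"fn": "apply_moves", "kwargs": {"deltas": [[[0, 0, -0.03], 0], [[0, 0, -0.08], 0], [[0, 0, -0.14], 0], [[0, 0, -0.2], 0], [[0, 0.06, -0.26], 0], [[0, 0.15, -0.3], 0], [[0, 0.25, -0.3], 0], [[0, 0.3, -0.3], 0], [[0, 0.3, -0.3], 0], [[0, 0.3, -0.3], 0]]}}

```text
clock: 31.1
eef_pos: [534.1, 49.0, 290.5]
orientation: [-3.139, 0.092, -0.002]
ft_force: [-0.2, 1.0, -0.3]
finger_gap: 0.597
```

```bash
python3 - <<'E'
from plan2 import *
info()
for cam in('top','scene','wrist'):
    im=r.capture(cam)
    cv2.imwrite(f'pics/{cam}_end.png',cv2.resize(im[120:250,150:320],None,fx=4,fy=4) if cam=='top' else cv2.resize(im[110:260,180:380],None,fx=3.5,fy=3.5) if cam=='scene' else im)
    for q in('jaw_top','carton','grip','lever_pin'): print(cam,q,[(np.round(d['xyz']),d['confidence']) for d in r.landmark_of(cam,q)][:3])
for cam in('top','scene'):
    for q in('bottle','tape_roll','candle_cup'): print(cam,q,[(np.round(d['xyz']),d['confidence']) for d in r.landmark_of(cam,q)][:1])
print(pin(np.array([535.3,47.3]),.127,.18,.35))
E
```

```text
t 31.1 p [534.1  49.  290.5] th -0.058 Ftan -0.22 Frad 0.96 Fz -0.3 gap 0.597 h_tcp -0.478 rad 2.1
top jaw_top []
top carton [(array([ 758., -144.,   -3.]), 0.75), (array([ 581., -138.,    2.]), 0.63), (array([643., 274.,  -2.]), 0.6)]
top grip [(array([534., 194., 143.]), 0.61)]
top lever_pin []
scene jaw_top [(array([637.,  63.,  73.]), 0.82)]
scene carton [(array([696.,  65.,  15.]), 0.8), (array([ 584., -139.,   -6.]), 0.6), (array([647., 267.,  -1.]), 0.56)]
scene grip [(array([534., 198., 139.]), 0.85)]
scene lever_pin [(array([516., -56., 134.]), 0.47)]
wrist jaw_top [(array([636.,  64.,  69.]), 0.67)]
wrist carton [(array([ 590., -141.,   -3.]), 0.82), (array([ 756., -146.,   -1.]), 0.71), (array([697.,  68.,  12.]), 0.64)]
wrist grip [(array([530., 195., 145.]), 0.63)]
wrist lever_pin [(array([518., -56., 135.]), 0.78)]
top bottle [(array([524., 364.,  -1.]), 0.61)]
top tape_roll [(array([ 614., -378.,   -0.]), 0.56)]
top candle_cup [(array([ 433., -383.,    1.]), 0.49)]
scene bottle [(array([536.,  45., 114.]), 0.72)]
scene tape_roll [(array([ 610., -376.,   -0.]), 0.82)]
scene candle_cup [(array([ 433., -380.,    1.]), 0.83)]
[510.9754028  -55.22085587]
```

View pics/top_end.png

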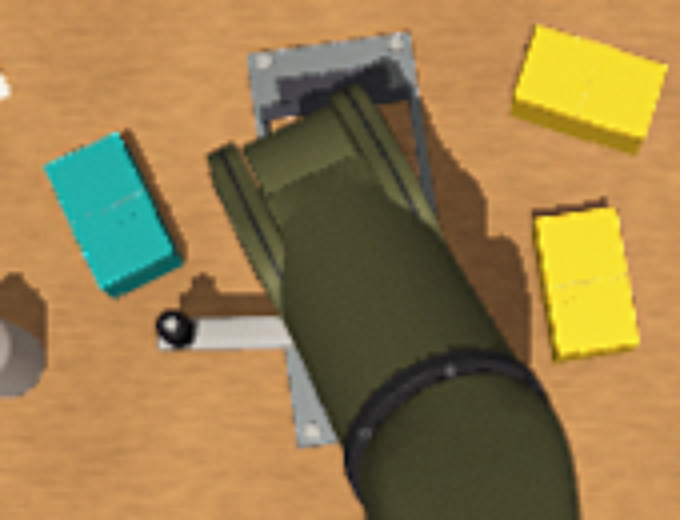

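View pics/scene_end.png

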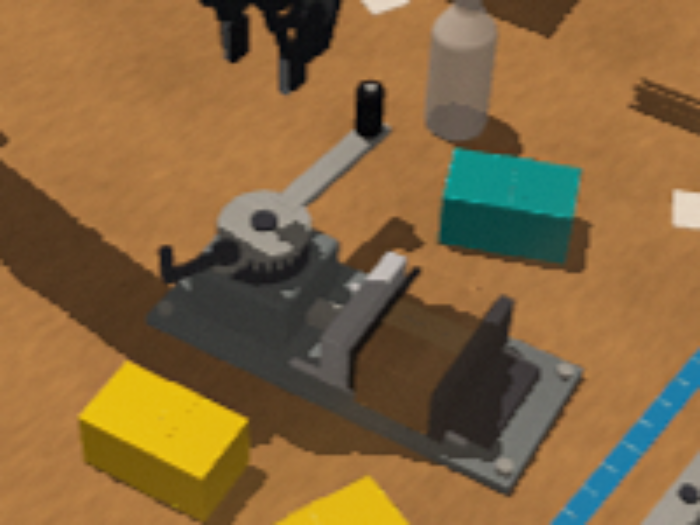

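```bash
python3 - <<'E'
from hp import *
print(r.finish_job())
E
```

```text
the job is handed in; nothing more can be done
None
```

The carton is clamped firmly against the fence with the lever left on tighten, and I handed the job in at about 32 s of the 72 s allowed; no verdict came back.

- **Lever:** I pushed the pin over to the tighten side. At its stop the force rose to about 13 N with no more motion, and the final pictures still show the lever on tighten.
- **Free-wheel check:** I swung the handle back to about -0.55 to -0.59 rad. The grip force stayed under about 1 N and the jaw top stayed where it was, within about 1 mm.
- **Clamping:** It took two working strokes, with the jaw travelling about 20 mm in all. The carton slid up to the fence.
- **Final force:** The last push read 5.7 N, both just as the move ended and averaged standing still. By the loading slope that corresponds to about 7 N while moving. Both are within the firm range of 5.5 to 8 N and well below crushing at 11 N.
- **After letting go:** The jaw top stayed at x of about 637 mm. The handle slipped back about 0.06 rad, which free-wheels and did not move the jaw.
- **Surroundings:** The tape roll and cup read unmoved in both overview cameras. For the bottle, the top view agreed with its start position, while the scene camera's network mistook the ratchet head for it; the picture shows the bottle standing.

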